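# Fit the pressing plate over the studs of the card press

### The job

Pick up the plywood pressing plate by its handle and fit it on the card press, both steel studs up through its two holes, flat and fully home on the card pads; then let go of it. The studs may stand anywhere along their slot, so feel gently for the moment the holes drop over them: do not force the plate down on them or drop it from above them. Leave the dish, the mug and the paint palette alone.

Things in the scene. Friction and masses are not known exactly. Their poses are not given: they have to be found in the camera images.
- plate: The loose plywood pressing plate, 130 (x) x 220 (y) x 10 (z) mm, about 0.35 kg. Origin: centre of its underside; z up, y along its long side. Two through holes, 12 mm diameter, at y = +55 and -55 mm, x = 0. In the middle of its top stands a dark wooden bar handle (see plate_grip). It may be fitted either way round (half turn).
- plate_grip (a point): Point inside the plate's handle, 36 mm above the plate's underside, over its centre. The handle is 24 mm wide (plate x), 70 mm long (plate y) and rises from 10 to 56 mm above the underside; the fingers close along the plate's x axis.
- base: The fixed base of the card press, a brown plywood board 200 (x) x 300 (y) x 18 (z) mm lying on the table. Origin: centre of its underside; z up, y along its long side. Two pads of card, 55 (x) x 250 (y) mm, 6 mm thick, lie on it at x = +50 and -50 mm. A slot along its y axis holds the stud bar (see base_slot).
- base_pads (a point): Point over the base's centre at the height of the pads' tops, 24 mm above the base's underside. The plate's underside finally rests at this height, its y axis along the base's y (either way).
- base_slot (a point): Mid-slot, over the base's centre, at stud-top height (48 mm above its underside). A bar with two upright steel studs, 10 mm diameter, flat tops with 1.5 mm chamfer, is clamped firmly in the slot. Studs: base x = 0, 110 mm apart in y. The point halfway between them lies off-centre, anywhere from +6 to +36 mm from this point along base y: not measured, find it by feel.
- dish: Blue ceramic dish, 110 mm across, 18 mm high, standing on the table; origin: centre of its underside. Not to be moved.
- mug: White mug, 80 mm across, 90 mm high, its handle to its own +y; origin: centre of its underside. Not to be moved.
- palette: White plastic paint palette, a shallow tray 80 (x) x 150 (y) x 16 mm with wells; origin: centre of its underside. Not to be moved.

How it is judged (in metres and radians):
On the way, in this order (a step that is already met when the one before it is completed fails the run):
1. the plate is lifted and brought above the press base (z of plate in the frame of base above 0.044 m and horizontal distance between plate and base below 0.07 m), for 0.1 s.
2. the plate is home: down on the card pads, flat, with both studs through its holes (z of plate in the frame of base between 0.021 and 0.0265 m and angle between plate's own z axis and vertical below 0.035 rad and x of plate in the frame of base between -0.005 and 0.005 m and y of plate in the frame of base between 0.002 and 0.04 m and angle between the y axis of plate and the y axis of base, either way round below 0.06 rad and linear speed of plate below 0.02 m/s), for 0.2 s.
At the end, for the whole second after the job is handed in: The plate rests on the card pads, both studs through its holes, nothing holding it: underside 21 to 26.5 mm above the base's underside, origin within 5 mm of mid-base in base x and +2 to +40 mm from it in base y, long side within 0.06 rad of the base's, tilt under 0.035 rad (all of step 2 and contact force between the fingers and plate below 0.1 N); the robot touches nothing.
It fails at once if the plate is forced: pressed on the base, studs or pads with more than 40 N (contact force between plate and base above 40 N).
It fails at once if the plate is dropped: out of the fingers while more than 60 mm above the table (height (world z) of plate above 0.06 m and contact force between the fingers and plate below 0.1 N).
It fails at once if the dish is moved more than 20 mm (distance of dish from where it was at the start of the episode above 0.02 m).
It fails at once if the mug is moved more than 20 mm (distance of mug from where it was at the start of the episode above 0.02 m).
It fails at once if the palette is moved more than 20 mm (distance of palette from where it was at the start of the episode above 0.02 m).
It also fails if it takes over 72 s, if anything falls off the work surface, if the arm or the gripper's body presses on something with over 40 N, if the wrist force passes 120 N, or if a joint passes its speed limit or range.

### The arm

A 7-joint arm with a two-finger parallel gripper is mounted at the origin on the work surface. World frame = base frame: x ahead of the robot, y to its left, z up, the work surface at z = 0. Lengths are in mm, angles in rad, forces in N, time in s.
With the tool pointing down it reaches from about 400 to 900 mm from the base axis. Payload 5.6 kg.
Tool frame: the origin (TCP) lies midway between the tips of the shut fingers; the grasp point (between the pads) lies 19 mm behind it; z points along the fingers, y is the line along which they close (so a half turn about z gives the same grasp; the last joint's range is limited). The gripper opens to 92 mm and grips with 3 to 60 N. Pads are 20 mm wide; open, the fingers measure 128 mm over their backs; the gripper's body (75 mm by 189 mm) begins 69 mm behind the grasp point.
Start: joints at [-1.261, 0.468, -0.012, 1.603, 0.006, 1.071, -0.056], TCP at [224.633, 609.958, 214.592] pointing down, gripper open.
Joint ranges: [-2.53, 2.53], [-0.31, 2.02], [-1.57, 1.55], [0.28, 2.44], [-1.29, 4.43], [0.15, 1.84], [-2.92, 2.92]. Speed limits (rad/s): [2.57, 2.57, 3.14, 3.14, 3.14, 3.14, 3.14].

### API

Orientations are given as a rotation vector (axis times angle).
In Python, from cell import robot, grip, kin, viewer gives the robot as it stands. Calls block until the motion is done:
- robot.movep(position, orientation): joint-space move of the TCP to a pose.
- robot.servo_line(position, feed=150, rotation=None): straight line of the TCP; rotation=None keeps the orientation; feed is the mean speed in mm/s.
- robot.goto_joints(angles): joint-space move.
- grip(opening, newtons=None): opening from 0.0 (shut) to 1.0 (fully open); newtons is the grip in N (None keeps the last); returns when the fingers have stopped.
- robot.hold(seconds).
- kin.ik(position, orientation): joint angles nearest the present ones, or None.
- robot.observe(): the state.
- viewer.read_camera(name): name is "scene" or "side" or "wrist"; returns the picture (480x640x3 uint8, red, green, blue); there is no depth.
- viewer.camera_info(name): a dict with "camera_matrix" (3x3 intrinsics, pixels), "R" (3x3) and "t" (3): a world point X has camera coordinates R X + t. Camera axes: x right, y down, z forward; pixel columns grow to the right and rows downward; lengths in mm; the calibration is good to about 2 mm. A picture is of the moment at which its call begins: read the wrist's pose just before it. camera_info takes no time and is no camera call; for the wrist camera it gives the pose at the moment of the call.
A pose or a line that the arm cannot do raises robot.IKError and nothing moves.
- robot.job_done(): hands the job in; it is judged then, once.
Trained networks look in the newest picture that a camera, given by its name, has taken for a name from the list of things; names that differ only in an ending like _2 or _b are one class to them, and where a whole thing is asked for, a point or a joint stands for the part that bears it (a point fixed in the world has none). Each returns a list of dicts, best first, with "confidence" (0 to 1); they miss things now and then, are a little off and sometimes report something else, mostly with a low value. They report only what shows in the picture. A call takes as long as a camera call.
- viewer.silhouettes(name, camera): "mask" (480x640 bool, what is visible of it).
- viewer.pinpoint(name, camera): "at" ([x, y, z] in mm, in the coordinates of the camera as it stood for that picture, good to about 4 mm: a listed point, or the origin of a listed thing).
The state is a dict: "t": time; "joints": joint angles; "joint_velocities": joint speeds; "joint_torque": joint torques, N m; "tcp_pos": TCP position; "tcp_rot": TCP orientation; "contact_force": force on the tool from outside, world axes, zero at the start; "wrist_torque": the same for the moment, N m; "grip_width": opening from 0.0 (shut) to 1.0 (fully open); "grip_force": force on a finger pad.
Only numpy, scipy, OpenCV 4.12 (cv2) and the standard library are available. Lean on these libraries where they do the work, as an engineer would, in place of code of your own. Each camera call takes 0.05 s, during which the arm holds its last target. There are 200 camera calls.

## Working session

There is one attempt and no reset: what is moved stays moved. The work goes in short steps, each a Python script; the robot and the scene stay as the last script left them, time stands still between calls to the robot, and variables do not carry over. Pictures are saved under pics/ and viewed, at most 10 in all, crops included, and the job is handed in when it is done.

```bash
ls; mkdir -p pics; cat > h.py <<'E'
import numpy as np, cv2
from cell import robot, grip, kin, viewer
def world(at,info): return np.array(info["R"]).T@(np.array(at)-np.array(info["t"]))
def find(name,cam):
    i=viewer.camera_info(cam)
    return [(np.round(world(d["at"],i),1),round(d["confidence"],2)) for d in viewer.pinpoint(name,cam)[:2]]
def save(cam,fn):
    im=viewer.read_camera(cam); cv2.imwrite("pics/"+fn,im[:,:,::-1]); return im
E
python3 - <<'E'
from h import *
for c in ("scene","side"):
    save(c,c+"0.png")
    for n in ("plate","plate_grip","base","base_pads","base_slot","dish","mug","palette"): print(c,n,find(n,c))
o=robot.observe(); print({k:o[k] for k in("t","tcp_pos","tcp_rot","contact_force")})
i=viewer.camera_info("wrist");print(i)
E
```

```text
pics
scene plate [(array([ 541.6, -229.2,   -1.3]), 0.56)]
scene plate_grip [(array([ 541.9, -224.6,   36.9]), 0.85)]
scene base [(array([ 5.492e+02,  1.733e+02, -3.000e-01]), 0.62), (array([ 542.6, -230.5,   38.9]), 0.6)]
scene base_pads []
scene base_slot [(array([551.1, 167.3,  52.2]), 0.94)]
scene dish [(array([ 526.2, -508.6,    1.5]), 0.62)]
scene mug [(array([512.9, 490. ,   3.5]), 0.69)]
scene palette [(array([789.3,  43. ,  -2.2]), 0.6), (array([ 526.6, -511.8,    3.6]), 0.46)]
side plate [(array([546.6, 170.8,   2.1]), 0.75), (array([ 5.400e+02, -2.272e+02, -3.000e-01]), 0.62)]
side plate_grip [(array([ 541.8, -229.8,   40.5]), 0.62)]
side base [(array([550.5, 170.5,   4.7]), 0.92), (array([ 541.5, -229.4,   35.9]), 0.32)]
side base_pads []
side base_slot [(array([549.5, 167.5,  50.6]), 0.74), (array([788.6,  42.9,  -1.6]), 0.67)]
side dish [(array([ 524.2, -507.2,    2.5]), 0.6)]
side mug [(array([517.6, 489.6,   1.1]), 0.61)]
side palette [(array([787.3,  43.8,  -1.9]), 0.94)]
{'t': 0.9, 'tcp_pos': array([224.61372218, 609.96996201, 214.6182298 ]), 'tcp_rot': array([5.51353704e-01, 3.09278515e+00, 8.17802334e-05]), 'contact_force': array([-0.18772512, -0.18812898, -0.04680355])}
{'camera_matrix': array([[410.4018678 ,   0.        , 311.6261368 ],
       [  0.        , 410.4018678 , 245.75007925],
       [  0.        ,   0.        ,   1.        ]]), 'R': array([[ 3.45238311e-01,  9.38515042e-01, -1.59765813e-04],
       [ 9.11328068e-01, -3.35196735e-01,  2.39006905e-01],
       [ 2.24258023e-01, -8.26599394e-02, -9.71017854e-01]]), 't': array([-648.83930343,  -26.85323139,  389.37000448])}
```

View pics/scene0.png

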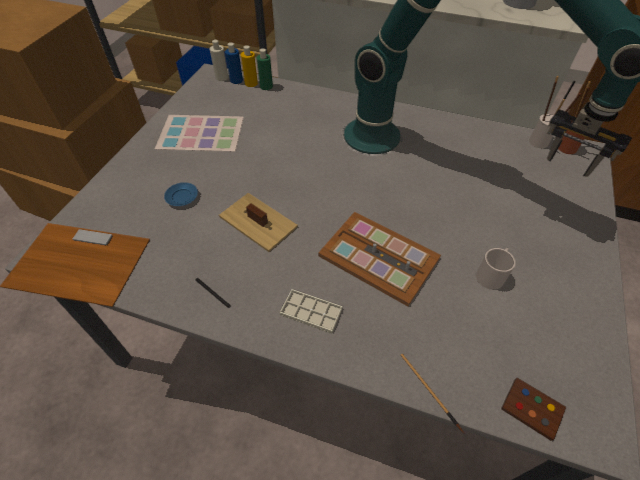

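View pics/side0.png

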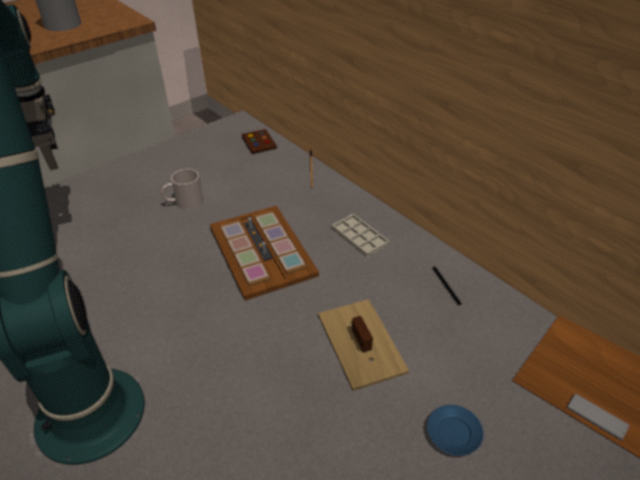

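```bash
cat >> h.py <<'E'
from scipy.spatial.transform import Rotation as Ro
def down(phi):  # tool z down, tool y at world angle phi (rad)
    y=np.array([np.cos(phi),np.sin(phi),0]); z=np.array([0,0,-1.]); return Ro.from_matrix(np.c_[np.cross(y,z),y,z]).as_rotvec()
def look(target,phi,zt):
    "TCP position at height zt whose wrist camera axis hits target"
    o=robot.observe(); i=viewer.camera_info("wrist"); R=np.array(i["R"]); C=-R.T@i["t"]
    T=Ro.from_rotvec(o["tcp_rot"]); off=T.inv().apply(C-o["tcp_pos"]); ax=T.inv().apply(R[2])
    D=Ro.from_rotvec(down(phi)); off=D.apply(off); ax=D.apply(ax)
    p=np.array([0,0,zt])+off; s=(target[2]-p[2])/ax[2]; h=p+s*ax
    return np.array([target[0]-h[0],target[1]-h[1],zt])
def to_plane(uv,info,z):
    K=np.array(info["camera_matrix"]);R=np.array(info["R"]);C=-R.T@info["t"]
    d=(np.linalg.inv(K)@np.c_[np.atleast_2d(uv),np.ones(len(np.atleast_2d(uv)))].T).T@R
    return C+d*((z-C[2])/d[:,2])[:,None]
def project(X,info):
    c=np.atleast_2d(X)@np.array(info["R"]).T+info["t"]; p=c@np.array(info["camera_matrix"]).T; return p[:,:2]/p[:,2:]
E
python3 - <<'E'
from h import *
for tgt,n in (((550,170,20),"base"),((542,-228,10),"plate")):
    best=None
    for phi in np.radians(np.arange(-180,180,30)):
        p=look(tgt,phi,330); q=kin.ik(p,down(phi))
        if q is not None:
            c=np.abs(np.array(q)-robot.observe()["joints"]).max()
            if best is None or c<best[0]: best=(c,phi,p)
    print(n,best)
    robot.movep(best[2],down(best[1])); robot.hold(.3)
    i=viewer.camera_info("wrist"); im=save("wrist",n+"_w.png"); np.save(n+"_info.npy",i,allow_pickle=True)
    for m in ("plate","plate_grip","base","base_pads","base_slot"): print(m,find(m,"wrist"))
    s=viewer.silhouettes(n,"wrist")
    for d in s[:1]:
        m=d["mask"]; cs,_=cv2.findContours(m.astype(np.uint8),0,2); c=max(cs,key=cv2.contourArea)[:,0]
        w=to_plane(c,i,10 if n=="plate" else 18)[:,:2]; r=cv2.minAreaRect(w.astype(np.float32)); print(d["confidence"],r)
o=robot.observe(); print(o["t"],o["joints"])
E
```

```text
base (np.float64(0.47811495055159814), np.float64(0.0), array([551.18817925, 220.87671347, 330.        ]))
plate []
plate_grip []
base [(array([ 5.470e+02,  1.678e+02, -2.000e-01]), 0.78)]
base_pads [(array([547.7, 170.1,  20.3]), 0.87)]
base_slot [(array([548.6, 165.3,  48.7]), 0.78)]
0.88 ((547.8872680664062, 168.4302520751953), (300.1632080078125, 202.07266235351562), 74.0579833984375)
plate (np.float64(0.4336935019758483), np.float64(-1.0471975511965976), array([ 589.82893064, -201.25611445,  330.        ]))
plate [(array([ 5.413e+02, -2.262e+02, -2.000e-01]), 0.6)]
plate_grip [(array([ 539.3, -227.5,   37.5]), 0.87)]
base [(array([548.1, 164.8,  -0.9]), 0.84)]
base_pads [(array([ 544.7, -229. ,   36.4]), 0.27)]
base_slot [(array([5.485e+02, 1.651e+02, 2.000e-01]), 0.16)]
0.56 ((540.6630249023438, -227.7557373046875), (220.8664093017578, 130.6372528076172), 69.5042495727539)
5.65 [-0.35313474  0.41259634  0.86970286  1.57567686 -0.32323171  1.30454045
 -0.48619015]
```

View pics/base_w.png

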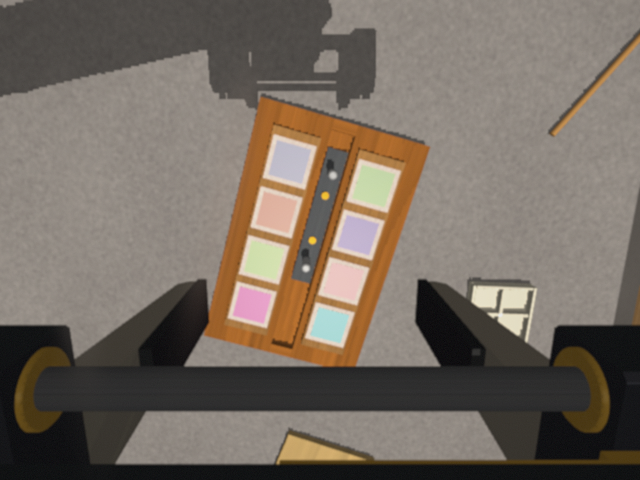

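View pics/plate_w.png

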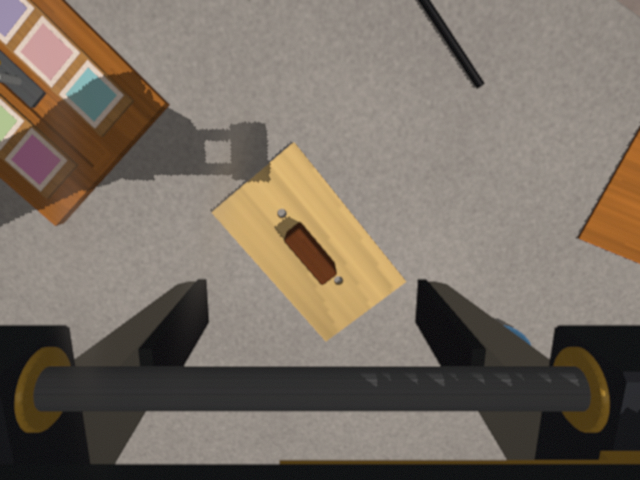

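```bash
python3 - <<'E'
from h import *
def cen(im,u,v,thr_fn,r=8):
    p=im[v-r:v+r+1,u-r:u+r+1].astype(float); m=thr_fn(p); ys,xs=np.nonzero(m); return np.array([u-r+xs.mean(),v-r+ys.mean()]),m.sum()
out={}
for n,pts,z in(("base",((333,175),(306,268)),48),("plate",((282,213),(338,281)),10)):
    im=cv2.imread(f"pics/{n}_w.png"); i=np.load(n+"_info.npy",allow_pickle=True).item()
    # gray (low saturation) bright blobs
    f=lambda p:(np.ptp(p,axis=2)<40)&(p.mean(2)>(135 if n=="base" else 60))
    c=[cen(im,*q,f) for q in pts]; print(c)
    w=to_plane([x[0] for x in c],i,z); d=w[0]-w[1]
    print(n,w,"dist",np.linalg.norm(d),"mid",w.mean(0),"ang",np.degrees(np.arctan2(d[1],d[0])))
    print("cam",-np.array(i["R"]).T@i["t"])
b=cv2.imread("pics/base_w.png")[140:300,270:370]; p=cv2.imread("pics/plate_w.png")[180:320,250:370]
cv2.imwrite("pics/crop.png",np.hstack([cv2.resize(b,(375,600),interpolation=0),cv2.resize(p,(420,600),interpolation=0)]))
E
```

```text
[(array([332.62962963, 175.        ]), np.int64(54)), (array([305.64583333, 268.125     ]), np.int64(48))]
base [[572.90578521 255.20955858  48.        ]
 [543.33560029 149.47714783  48.        ]] dist 109.78951917023305 mid [558.12069275 202.34335321  48.        ] ang 74.37528725554988
cam [550.21157844 287.2867208  499.61635869]
[(array([281.55102041, 212.93877551]), np.int64(49)), (array([338.        , 279.75609756]), np.int64(41))]
plate [[ 559.78714956 -176.65965105   10.        ]
 [ 521.29889252 -279.11032979   10.        ]] dist 109.44170823987452 mid [ 540.54302104 -227.88499042   10.        ] ang 69.41000758680207
cam [ 647.12389361 -167.9917395   499.77520212]
```

View pics/crop.png

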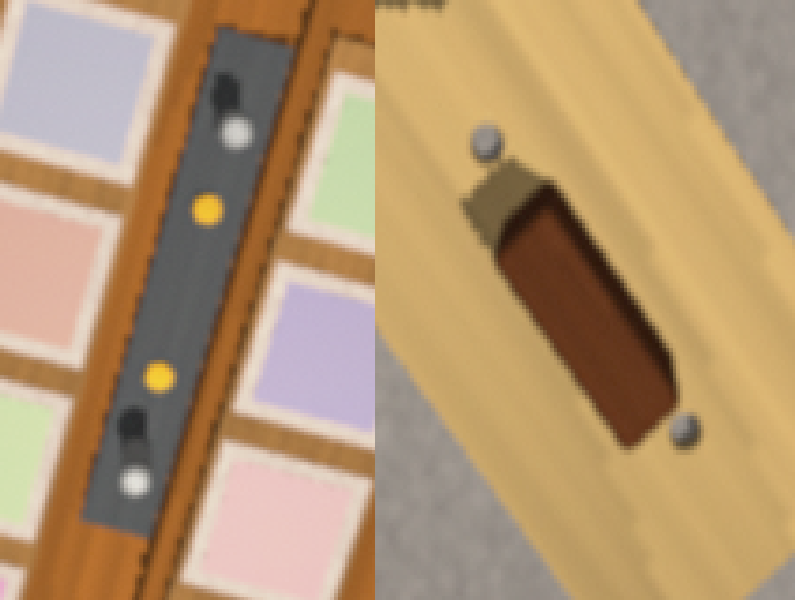

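Stud tops show at (333,175) and (306,268) in the base view (110 mm apart, so the fit is right). The plate holes show at (282,213) and (338,280). Next I grasp, then check how the plate sits in the fingers.

```bash
python3 - <<'E'
from h import *
phi=np.radians(69.41-90); r=down(phi); p=np.array([540.5,-227.9,0])
robot.movep(p+[0,0,130],r); robot.servo_line(p+[0,0,18],feed=80); 
print(robot.observe()["contact_force"])
grip(0.0,30); o=robot.observe(); print(o["grip_width"]*92,o["grip_force"],o["contact_force"])
robot.servo_line(p+[0,0,60],feed=60); robot.servo_line(p+[0,0,150],feed=120); robot.hold(.3)
o=robot.observe(); print(o["t"],o["grip_width"]*92,o["grip_force"],o["contact_force"],o["wrist_torque"],o["tcp_pos"],o["joints"])
i=viewer.camera_info("wrist"); save("wrist","held.png"); np.save("held_info.npy",i,allow_pickle=True); np.save("held_o.npy",o,allow_pickle=True)
print(find("plate","wrist"),find("plate_grip","wrist"))
E
```

```text
[-0.33740524 -0.33165112 -1.19576323]
23.521212507918698 29.999922215938568 [ 0.84450105  0.28381227 -0.1344681 ]
11.125 23.661133589614348 29.999157786369324 [ 0.33203688  1.04019747 -4.08035352] [-0.11509323  0.08029176 -0.02323602] [ 540.23258939 -227.88596001  149.46875207] [-0.15367556  0.49290252  0.65237039  1.85288637 -0.36891886  0.92006019
  0.30952999]
[(array([ 543.5, -224.8,  132.5]), 0.83)] [(array([ 544.2, -226.7,  168.5]), 0.74)]
```

View pics/held.png

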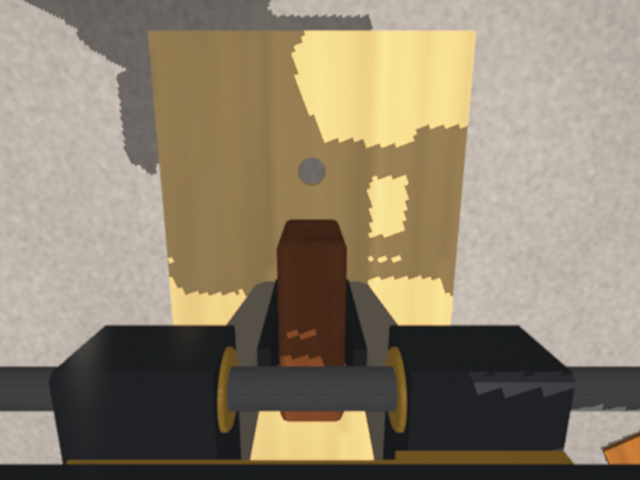

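```bash
python3 - <<'E'
from h import *
im=cv2.imread("pics/held.png").astype(float); i=np.load("held_info.npy",allow_pickle=True).item(); o=np.load("held_o.npy",allow_pickle=True).item()
p=im[151:192,291:333]; m=np.ptp(p,axis=2)<30; n,l,st,c=cv2.connectedComponentsWithStats(m.astype(np.uint8)); k=1+np.argmax(st[1:,4]); print(st[k],c[k]+[291,151])
T=Ro.from_rotvec(o["tcp_rot"])
for z in (140.5,141.8):
    w=to_plane([c[k]+[291,151]],i,z)[0]; print(w,"in tool",T.inv().apply(w-o["tcp_pos"]))
print("tilt",T.as_matrix()[:,2],"tool x dir",T.as_matrix()[:,0],"hole px diameter",2*np.sqrt(st[k][4]/np.pi))
E
```

```text
[  8   7  26  26 528] [311.42234848 170.24431818]
[ 559.08361637 -176.20975004  140.5       ] in tool [55.0072002  -0.52582233  8.9533148 ]
[ 559.11291948 -176.13739774  141.8       ] in tool [55.08486016 -0.52501184  7.65329103]
tilt [-9.41118905e-04  4.46581381e-05 -9.99999556e-01] tool x dir [ 3.51802338e-01  9.36074266e-01 -2.89284626e-04] hole px diameter 25.928179257714298
```

```bash
cat >> h.py <<'E'
def descend(c,zstop,base,step=.4,fmax=6.,gain=0.04,log=4):
    "step down from command c to zstop, yielding sideways to lateral force; returns (command, reason)"
    c=np.array(c,float); k=0
    while c[2]>zstop:
        c[2]-=step; robot.servo_line(c,feed=10); o=robot.observe(); f=o["contact_force"]-base; k+=1
        if k%log==0: print(np.round(c,2),np.round(o["tcp_pos"],2),np.round(f,1),np.round(o["wrist_torque"],2))
        if f[2]>fmax: print("FZ",np.round(c,2),np.round(o["tcp_pos"],2),np.round(f,1),np.round(o["wrist_torque"],2)); return c,"fz"
        lat=f[:2]; 
        if np.linalg.norm(lat)>2: c[:2]+=np.clip(gain*lat,-.4,.4)
    return c,"z"
E
python3 - <<'E'
from h import *
r=down(np.radians(74.4-90)); t=np.array([558.3,202.3])
robot.movep([*t,140],r); robot.hold(.2); o=robot.observe(); e=np.array([*t,140])-o["tcp_pos"]; print("err",e)
c=np.array([*t,72])+e; robot.servo_line(c,feed=80); robot.hold(.3); o=robot.observe(); b=o["contact_force"]; np.save("b.npy",b); print(o["tcp_pos"],b,o["wrist_torque"],o["t"])
print(o["grip_width"]*92)
c,why=descend(c,60.+e[2],b); o=robot.observe(); print(why,c,o["tcp_pos"],o["t"]); np.save("c.npy",c)
E
```

```text
err [-0.47200275  1.37209861 -0.12376849]
[557.97529974 203.83395074  72.25680647] [ 0.40946478 -0.23713654 -3.4433496 ] [-0.10457524  0.08155793 -0.01161585] 14.3583
23.8158467556627
[557.83 203.67  70.28] [557.82 203.67  70.26] [-0.5 -0.  -1. ] [-0.07  0.04  0.02]
[557.83 203.67  68.68] [557.81 203.68  68.67] [-0.8  0.3  0.5] [-0.06  0.08 -0.04]
[557.83 203.67  67.08] [557.83 203.69  67.07] [-0.4  0.8 -1. ] [-0.08  0.07  0.1 ]
[557.83 203.67  65.48] [557.82 203.68  65.47] [-0.4  0.  -1.2] [-0.04  0.05  0.05]
[557.83 203.67  63.88] [558.   203.56  63.93] [-0.4  0.3 -0.4] [-0.2  -0.1   0.02]
[557.83 203.67  62.28] [557.98 203.54  62.3 ] [ 0.8 -1.3 -0.1] [-0.36 -0.29 -0.1 ]
[557.89 203.62  60.68] [557.99 203.54  60.69] [ 2.1 -1.2  0.9] [-0.55 -0.43 -0.04]
z [558.01412747 203.50135551  59.87623151] [557.99190725 203.5626405   59.84391317] 21.8583
```

Plate underside is now well below stud-top height with almost no force, so the studs are in the holes. I'll carry on down to the pads.

```bash
python3 - <<'E'
from h import *
b=np.load("b.npy"); c=np.load("c.npy")
c,why=descend(c,44,b,step=.8,fmax=10)
if why=="z": c,why=descend(c,38.5,b,step=.4,fmax=8,log=2)
o=robot.observe(); print(why,c,o["tcp_pos"],o["contact_force"]-b,o["t"]); np.save("c.npy",c)
E
```

```text
[558.32 203.37  56.68] [558.06 203.48  56.5 ] [ 1.  -0.8 -1.2] [-0.28 -0.28 -0.06]
[558.32 203.37  53.48] [558.15 203.45  53.37] [ 0.1 -0.7 -1.2] [-0.14 -0.04 -0.03]
[558.32 203.37  50.28] [558.26 203.36  50.23] [-0.7  0.8 -1. ] [-0.05  0.07 -0.03]
[558.32 203.37  47.08] [558.26 203.38  47.01] [-0.1  0.7 -0.4] [-0.03  0.08  0.1 ]
[558.32 203.37  43.88] [558.25 203.37  43.8 ] [-0.8 -0.  -1. ] [-0.08  0.06 -0.01]
[558.32 203.37  43.08] [558.3  203.38  43.06] [-0.6  0.9  0.6] [-0.06  0.11 -0.07]
[558.32 203.37  42.28] [558.29 203.39  42.26] [-0.5 -0.4 -1.1] [-0.08  0.12 -0.01]
[558.32 203.37  41.48] [558.42 203.43  41.98] [-2.3 -0.2  7.7] [-0.21  0.55  0.05]
FZ [558.22 203.37  41.08] [558.37 203.42  41.97] [-4.  -0.2 10.7] [-0.27  0.82 -0.  ]
fz [558.22421806 203.36631492  41.07623151] [558.36900675 203.42480137  41.96550373] [-3.9507065  -0.15056967 10.6947318 ] 28.6083
```

Firm contact at TCP 42 mm, which puts the underside at about 24 mm on the pads. Releasing, backing off and checking.

```bash
python3 - <<'E'
from h import *
c=np.load("c.npy"); c[2]+=.8; robot.servo_line(c,feed=10); robot.hold(.2); print(robot.observe()["contact_force"])
grip(0.6,10); robot.hold(.3); o=robot.observe(); print(o["contact_force"],o["grip_width"],o["grip_force"])
robot.servo_line(c+[0,0,70],feed=60)
phi=0.; p=look((555,190,30),phi,300); robot.movep(p,down(phi)); robot.hold(.3)
i=viewer.camera_info("wrist"); save("wrist","placed.png"); np.save("placed_info.npy",i,allow_pickle=True)
for n in ("plate","plate_grip","base"): print(n,find(n,"wrist"))
for d in viewer.silhouettes("plate","wrist")[:1]:
    cs,_=cv2.findContours(d["mask"].astype(np.uint8),0,2); k=max(cs,key=cv2.contourArea)[:,0]
    print(cv2.minAreaRect(to_plane(k,i,34)[:,:2].astype(np.float32)))
save("side","side_end.png"); print(robot.observe()["t"])
E
```

```text
[-1.80713274 -0.75439514  2.30815339]
[ 0.16752667 -0.23779707  0.25622055] 0.5992377295431853 0.0
plate [(array([561.1, 207.2,  26.3]), 0.8)]
plate_grip [(array([562.2, 204.7,  58.3]), 0.76)]
base []
((557.7135620117188, 203.40586853027344), (220.16448974609375, 130.25570678710938), 74.23049926757812)
32.6833
```

View pics/placed.png

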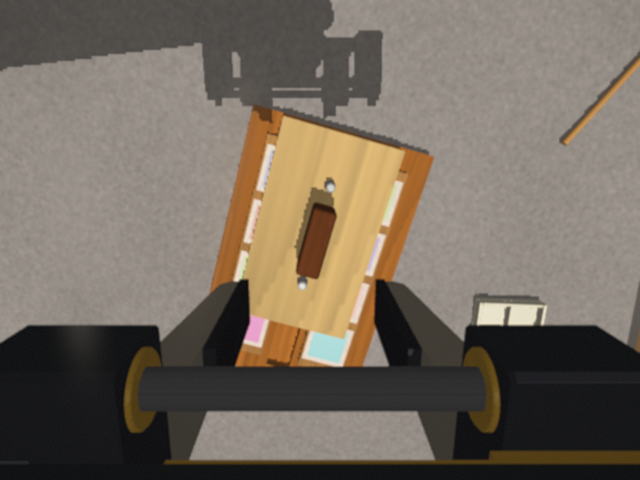

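Both bright studs stand up through the holes at (330,186) and (302,284). The plate outline measures 220 x 130 mm at the home height and lies along the base, so I'm handing it in.

```bash
python3 -c "
from h import *
print(robot.job_done())"
```

```text
the job is handed in; nothing more can be done
None
```

The pressing plate is home on the card pads with both studs through its holes, released with the gripper clear, and the job was handed in at about 33 s; the call returned no verdict.

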